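# Gauge the depth of a block's well with a marker rod

## Robot

A 7-joint arm with a two-finger parallel gripper is mounted at the origin on a cart in front of the work surface, level with it; the furniture and walls round the work are solid. World frame = base frame: x ahead of the robot, y to its left, z up, the work surface at z = 0. Lengths are in m, angles in rad, forces in N, time in s.
With the tool pointing down it reaches from about 0.4 to 0.875 m from the base axis. Payload 19.3 kg.
Tool frame: the origin (TCP) lies between the finger pads, 19 mm behind the fingertips; this is the grasp point; z points along the fingers, y is the line along which they close (so a half turn about z gives the same grasp; the last joint's range is limited). The gripper opens to 85 mm and grips with 20 to 120 N. Pads are 22 mm wide; open, the fingers measure 114 mm over their backs; the gripper's body (76 mm by 85 mm) begins 54 mm behind the grasp point. The pads swing forward as they close: fully open they stand 13 mm farther back than shut.
Start: joints at [-1.304, 0.521, -0.036, 1.599, 0.021, 1.021, -0.113], TCP at [0.207, 0.59, 0.25] pointing down, gripper open.
Joint ranges: [-2.91, 2.91], [-0.3, 2.13], [-1.5, 1.42], [0.17, 2.43], [-1.26, 4.41], [0.16, 1.93], [-2.52, 2.52]. Speed limits (rad/s): [1.89, 1.89, 2.39, 2.39, 3.01, 3.01, 3.01].

## Interface

Orientations are given as [roll, pitch, yaw] about the fixed x, y, z axes, in that order (R = Rz(yaw) Ry(pitch) Rx(roll)).
In Python, from workcell import bot gives the robot as it stands. The module is installed in compiled form; this text tells all that it offers.
- The arm moves only by the tool apply_moves, never from a script. Its arguments are lists of equal length, an entry for each row: "claw": the finger opening in m, from 0 to 0.0854; "xyz": the shift along the tool's x, y, z in m, a list of three; "twist": the turn, a rotation vector about the tool's x, y, z in rad, a list of three. A call has 1 to 20 rows; each row shifts and turns the commanded pose from where the row before left it, along the tool's axes as they then stand; what a row does not reach is not made up. A row lasts 1/10 s, in which the tool goes at most 50 mm and 8.59 degrees, less where a joint would pass 70% of its speed; a pose out of reach is approached as far as the arm can. A call with a gripper value outside its range is refused whole. The fingers move at their own pace and stop on an object; "force" is the grip in N (left out, the last holds). Time passes only in rows, so rows that do not move let the fingers close. It gives the time, the measured TCP pose, the force, the opening and the grip force at its end, in the units of the state.
- bot.observe(): the state, without advancing time (a new reading comes with each control period).
- bot.grab_frame(name): name is "scene" or "top" or "wrist"; returns a dict with "img" (384x512x3 uint8, red, green, blue), "vfov" (degrees; the focal length in pixels is half the picture's height over the tangent of half this angle, whatever the lens; pixels are square), "cx", "cy" (the principal point, pixels), "view" (4x4, takes a point from world to camera coordinates). Camera axes: x right, y up, looking along -z (the intrinsics and any distortion apply to the point x, -y, -z); pixel columns grow to the right and rows downward; lengths in m; the calibration is good to about 2 mm. A picture is of the moment at which its call begins. There is no depth.
- bot.job_done(): hands the job in; it is judged then, once.
Trained networks look in the newest picture that a camera, given by its name, has taken for a name from the list of things; names that differ only in an ending like _2 or _b are one class to them, and where a whole thing is asked for, a point or a joint stands for the part that bears it (a point fixed in the world has none). Each returns a list of dicts, best first, with "score" (0 to 1); they miss things now and then, are a little off and sometimes report something else, mostly with a low value. They report only what shows in the picture. A call takes as long as a camera call.
- bot.find_in(camera, query): "position" ([x, y, z] in m, in world coordinates, good to about 4 mm: the middle of the surface that is visible of it).
The state is a dict: "clock": time; "qpos": joint angles; "qd": joint speeds; "joint_efforts": joint torques, N m; "position": TCP position; "tool_rot": TCP orientation; "force": force on the tool from outside, world axes, zero at the start; "moment": the same for the moment, N m; "grip_width": finger opening in m; "finger_force": force on a finger pad.
Only numpy, scipy, OpenCV 4.12 (cv2) and the standard library are available. Lean on these libraries where they do the work, as an engineer would, in place of code of your own. Each camera call takes 0.05 s, during which the arm holds its last target. There are 200 camera calls.

## Task

Take the depth gauge out of its stand and lower it into the well of the metal block until its tip bottoms out on the sprung pad and the pad gives a little, so that the orange collar, pushed up by the block's face, marks the depth; press gently and never ram the pad to its stop. Then hang the gauge upright in its stand again as it hung before, without the gripper or the stand touching the collar and so shifting the mark, and leave everything else where it stands.

Things in the scene. Friction and masses are not known exactly. Their poses are not given: they have to be found in the camera images.
- gauge: Depth gauge, about 90 g, hanging in the stand with its tip 15 mm above the worktop. Origin at the tip, z up along it. Steel rod 10 mm thick with black rings every 10 mm, z = 0 to 110 mm (tip chamfered); dark flange 32 mm in diameter, 110 to 115 mm; blue round grip 18 mm in diameter, 115 to 160 mm, held from above (TCP at z = 142 mm).
- collar: Orange marker collar on the gauge's rod, 26 mm in diameter, 12 mm high; origin at the centre of its lower face. It slides along the rod with a steady friction of about 3 N and stays where it is put. At the start its lower face is 15 to 21 mm above the tip; it is too wide for the well and for the stand's fork.
- stand: Fixed stand, 128 mm high: blue base 105 x 72 mm, post at the back (+x), and on top a fork 50 mm wide, open to the stand's -x (towards the robot at yaw 0). Slot 15 mm wide, from x = +9 mm to its open end at -29 mm. Prongs: z = 117 to 125 mm, with an orange lip 3 mm high at their ends: lift the gauge about 8 mm to pass it. Origin on the worktop below the hanging place.
- hang (a point): Where the gauge's axis crosses the prongs' top when it hangs in the stand; the flange's underside rests at this height (the tip then is 110 mm below). Axes as the stand's.
- block: Fixed metal block, 70 x 70 x 80 mm high, with a grey jacket 82 x 82 mm round its lower 50 mm; one upright blind well in the middle of its top. Origin: centre of its underside; yaw varies.
- well (a point): Centre of the well's mouth, at the height of the block's top face (80 mm). The bore is 12 mm in diameter, with a 3 mm countersink. The relaxed pad lies somewhere between 35 and 58 mm below this point: how deep is not known and differs at every start.
- pad (a joint): Travel of the sprung pad at the well's bottom: 0 m relaxed, grows as it is pressed down, stop at 0.006 m. Spring: 2 N at 0, plus 2 N per mm (6 N at 2 mm); the collar's friction of 3 N comes on top in what the wrist feels. It springs back when let go.
- covered_microscope: Fixed obstacle, solid under its beige dust cover, at the right of the work and between it and where the arm starts: about 0.29 m high, reaching from x = 0.50 to 0.76 m and y = -0.38 to -0.12 m in the robot's frame (draped skirt somewhat wider, flat). Go round it on the robot's side or above it.
- beaker: Clear plastic beaker, 62 x 70 x 74 mm, loose; origin at the centre of its underside. Bystander.
- cup: Sample cup with yellow lid, 61 x 61 x 62 mm, loose; origin at the centre of its underside. Bystander.
- tin: Round tin with green lid, 67 x 67 x 33 mm, loose; origin at the centre of its underside. Bystander.
- flask: Conical glass flask, 67 x 67 x 106 mm, loose; origin at the centre of its underside. Bystander.

How it is judged:
On the way:
1. the gauge is bottomed out in the well: its tip is in the bore, within 5 mm of its axis and more than 30 mm deep, upright, and has pressed the pad down by more than 1 mm (value of joint pad above 0.001 m and horizontal distance between gauge and well below 0.005 m and z of gauge in the frame of well below -0.03 m and angle between gauge's own z axis and vertical below 0.12 rad), for 0.2 s.
At the end, for the whole second after the job is handed in: The gauge hangs at rest in its stand again, released: its axis within 8 mm of the hanging place, its flange on the prongs (height within 4 mm), within 0.10 rad of upright, and the collar still pushed up, its lower face more than 30 mm above the tip (horizontal distance between gauge and hang below 0.008 m and z of gauge in the frame of hang between -0.114 and -0.106 m and angle between gauge's own z axis and vertical below 0.1 rad and z of collar in the frame of gauge above 0.03 m and linear speed of gauge below 0.02 m/s and contact force between the fingers and gauge below 0.1 N); the robot touches nothing.
It fails at once if the pad is rammed down to its stop (more than 5.2 mm) (value of joint pad above 0.0052 m).
It fails at once if the gauge with its collar presses on the block with more than 25 N (contact force between gauge and block above 25 N).
It fails at once if the gripper or the arm touches the collar (more than 1 N) (contact force between any of the fingers, the arm and collar above 1 N).
It fails at once if the collar is pushed against the stand (more than 2 N) (contact force between collar and stand above 2 N).
It fails at once if a bystander is shifted by more than 20 mm (distance of any of beaker, cup, tin, flask from where it was at the start of the episode above 0.02 m).
It also fails if it takes over 58 s, if anything falls off the work surface, if the arm or the gripper's body presses on something with over 40 N, if the wrist force passes 120 N, or if a joint passes its speed limit or range.

## Working session

There is one attempt and no reset: what is moved stays moved. The work goes in short steps, Python scripts to look and compute and a tool call to move; the robot and the scene stay as the last step left them, time stands still between calls to the robot, and variables do not carry over. Pictures are saved under pics/ and viewed, at most 10 in all, crops included, and the job is handed in when it is done.

Besides the shell and the picture viewer there is one more tool, called after "Call:" as name(argument=value, ...), one argument or row to a line, values as JSON. apply_moves: Moves the arm, as the interface text tells. Its arguments: {"type":"object","properties":{"claw":{"type":"array"},"xyz":{"type":"array"},"twist":{"type":"array"},"force":{"type":"number"}},"required":["claw","xyz","twist"]}

```bash
mkdir -p pics; cat > h.py <<'E'
from workcell import bot
import numpy as np, cv2
def grab(n,f=None):
    d=bot.grab_frame(n)
    if f: cv2.imwrite('pics/'+f,d['img'][:,:,::-1])
    return d
def ray(d,u,v):
    f=d['img'].shape[0]/2/np.tan(np.radians(d['vfov'])/2)
    V=np.array(d['view']);R=V[:3,:3];c=-R.T@V[:3,3]
    r=R.T@np.array([(u-d['cx'])/f,-(v-d['cy'])/f,-1]);return c,r
def at_z(d,u,v,z):
    c,r=ray(d,u,v);return c+r*(z-c[2])/r[2]
def proj(d,p):
    f=d['img'].shape[0]/2/np.tan(np.radians(d['vfov'])/2)
    V=np.array(d['view']);q=V[:3,:3]@np.array(p)+V[:3,3]
    return d['cx']+f*q[0]/-q[2],d['cy']-f*q[1]/-q[2]
E
python3 - <<'E'
from h import *
np.set_printoptions(precision=4,suppress=True)
s=bot.observe();print(s)
a=grab('scene','s1.png');b=grab('top','t1.png')
print({k:v for k,v in b.items() if k!='img'})
cv2.imwrite('pics/st.png',cv2.resize(np.hstack([a['img'],b['img']])[:,:,::-1],(800,300)))
for c in('scene','top'):
  for n in('gauge','collar','stand','block','beaker','cup','tin','flask','covered_microscope'):
    print(c,n,[(np.round(x['position'],3).tolist(),round(x['score'],2)) for x in bot.find_in(c,n)[:2]])
E
```

```text
{'clock': 0.0, 'qpos': array([-1.3042,  0.522 , -0.0363,  1.6   ,  0.0212,  1.0211, -0.1128]), 'qd': array([-0.0018, -0.0005,  0.0006, -0.0012,  0.0006, -0.0002, -0.0016]), 'joint_efforts': array([ -0.0015, -92.7125,   1.9788, -36.9917,   0.0177,   0.0084,
        -0.    ]), 'position': array([0.2065, 0.5896, 0.2495]), 'tool_rot': array([-3.1405,  0.0001,  2.8048]), 'force': array([ 0.5704, -0.2886, -0.172 ]), 'moment': array([ 0.0062, -0.0025, -0.0293]), 'finger_force': 0.0, 'grip_width': 0.08556330347437517}
{'vfov': 48.25065040694202, 'cx': 256.3686273194684, 'cy': 185.38223753564205, 'view': array([[-0.0009, -0.9999,  0.0145,  0.0566],
       [ 0.9969,  0.0002,  0.0785, -0.5815],
       [-0.0785,  0.0145,  0.9968, -1.5736],
       [ 0.    ,  0.    ,  0.    ,  1.    ]])}
scene gauge []
scene collar [([0.545, 0.036, 0.01], 0.67), ([0.516, 0.046, 0.044], 0.63)]
scene stand [([0.54, 0.037, 0.012], 0.69)]
scene block [([0.542, 0.2, 0.061], 0.66), ([0.541, 0.036, 0.012], 0.25)]
scene beaker [([0.405, -0.126, 0.043], 0.57)]
scene cup [([0.366, 0.375, 0.057], 0.86)]
scene tin [([0.726, 0.224, 0.029], 0.57)]
scene flask [([0.543, 0.034, 0.012], 0.69)]
scene covered_microscope []
top gauge []
top collar []
top stand [([0.536, 0.049, 0.125], 0.93)]
top block [([0.557, 0.211, 0.08], 0.63)]
top beaker [([0.4, -0.139, 0.014], 0.8)]
top cup [([0.377, 0.389, 0.058], 0.6)]
top tin [([0.733, 0.236, 0.032], 0.61)]
top flask [([0.721, 0.039, 0.034], 0.62)]
top covered_microscope []
```

View pics/st.png

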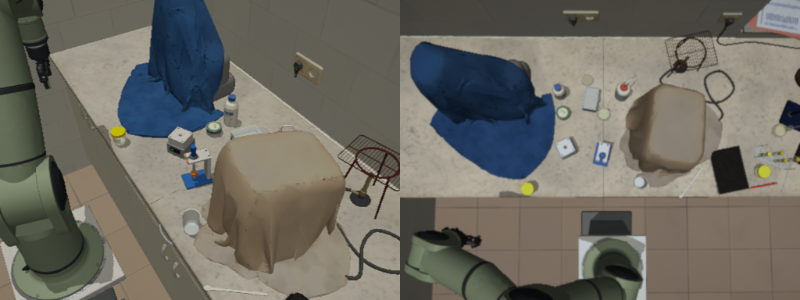

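```bash
python3 - <<'E'
from h import *
a=cv2.imread('pics/s1.png');b=cv2.imread('pics/t1.png')
A=cv2.resize(a[130:260,200:330],(400,400),interpolation=2);B=cv2.resize(b[140:240,190:290],(400,400),interpolation=2)
cv2.imwrite('pics/c1.png',np.hstack([A,B]))
E
```

```text
(no output)
```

View pics/c1.png

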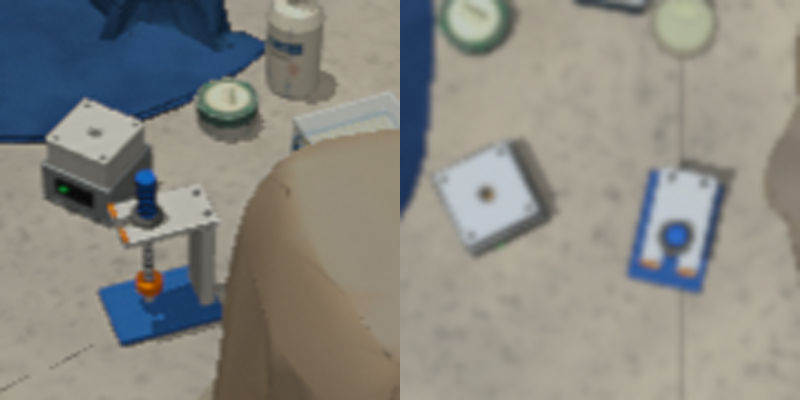

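```bash
python3 - <<'E'
from h import *
b=grab('top')
P=lambda u,v,z:at_z(b,190+(u-400)/4,140+v/4,z).round(4)
print('well',P(486,193,.08),'grip',P(677,235,.175))
for p in [(650,265),(688,271)]:print('lip',P(*p,.128))
for p in [(672,177),(705,183)]:print('scr',P(*p,.128))
for p in [(432,180),(511,141),(548,211),(475,247)]:print('blk',P(*p,.08))
print(bot.observe()['clock'])
E
```

```text
well [0.5667 0.2179 0.08  ] grip [0.5245 0.049  0.175 ]
lip [0.5007 0.0714 0.128 ]
lip [0.4955 0.0385 0.128 ]
scr [0.5772 0.0523 0.128 ]
scr [0.5719 0.0236 0.128 ]
blk [0.5783 0.2663 0.08  ]
blk [0.6134 0.1959 0.08  ]
blk [0.5505 0.1624 0.08  ]
blk [0.5183 0.2274 0.08  ]
1.05
```

Call:
apply_moves(
  claw=[0.085,0.085,0.085,0.085,0.085,0.085,0.085,0.085,0.085,0.085,0.085,0.085,0.085,0.085,0.085,0.085,0.085,0.085,0.085,0.085],
  xyz=[
    [-0.0291,-0.0176,-0.004],
    [-0.0291,-0.0176,-0.004],
    [-0.0291,-0.0176,-0.004],
    [-0.0291,-0.0176,-0.004],
    [-0.0291,-0.0176,-0.004],
    [-0.0291,-0.0176,-0.004],
    [-0.0291,-0.0176,-0.004],
    [-0.0291,-0.0176,-0.004],
    [-0.0273,-0.0293,0],
    [-0.0273,-0.0293,0],
    [-0.0273,-0.0293,0],
    [-0.0273,-0.0293,0],
    [-0.0273,-0.0293,0],
    [-0.0273,-0.0293,0],
    [-0.0273,-0.0293,0],
    [-0.0273,-0.0293,0],
    [-0.0273,-0.0293,0],
    [0,0,0],
    [0,0,0],
    [0,0,0],
  ],
  twist=[
    [0,0,0],
    [0,0,0],
    [0,0,0],
    [0,0,0],
    [0,0,0],
    [0,0,0],
    [0,0,0],
    [0,0,0],
    [0,0,0],
    [0,0,0],
    [0,0,0],
    [0,0,0],
    [0,0,0],
    [0,0,0],
    [0,0,0],
    [0,0,0],
    [0,0,0],
    [0,0,-0.135],
    [0,0,0],
    [0,0,0],
  ],
)

```text
clock: 3.05
position: [0.5243, 0.0505, 0.282]
tool_rot: [3.141, -0.0, 2.937]
force: [-0.5, -0.3, -0.7]
grip_width: 0.0849
finger_force: 0.0
```

```bash
python3 - <<'E'
from h import *
np.set_printoptions(precision=4,suppress=True)
s=bot.observe();print(s['position'],s['tool_rot'],s['force'],s['qpos'],s['clock'])
a=grab('wrist','w1.png')
print(a['vfov'],a['cx'],a['cy'],repr(a['view']))
print(proj(a,[.5245,.0496,.175]),proj(a,[.5667,.2179,.08]))
E
```

```text
[0.5243 0.0505 0.282 ] [ 3.1412 -0.0002  2.9368] [-0.4809 -0.2655 -0.665 ] [-0.3209  0.3317  0.1451  1.8265 -0.0569  0.9874  1.2137] 3.05
59.90327314399131 259.43170113599956 193.15777711621283 array([[ 0.2029,  0.9792,  0.0005, -0.155 ],
       [-0.9425,  0.1954, -0.2711,  0.5265],
       [-0.2655,  0.0545,  0.9626, -0.2724],
       [ 0.    ,  0.    ,  0.    ,  1.    ]])
(np.float64(259.45885654564296), np.float64(200.9531719690395)) (np.float64(432.3626770084428), np.float64(179.95109403537788))
```

View pics/w1.png

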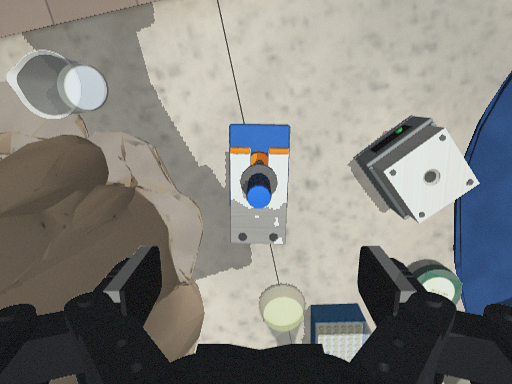

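```bash
python3 - <<'E'
from h import *
a=grab('wrist');i=a['img'];cv2.imwrite('pics/w2.png',cv2.resize(np.hstack([i[150:250,215:315],i[130:230,382:482]])[:,:,::-1],(800,400),interpolation=2))
hsv=cv2.cvtColor(i,cv2.COLOR_RGB2HSV)
m=((hsv[:,:,0]>100)&(hsv[:,:,0]<125)&(hsv[:,:,1]>150)&(hsv[:,:,2]>170)).astype(np.uint8)
n,l,st,c=cv2.connectedComponentsWithStats(m)
for k in range(1,n):
  if st[k,4]>60:print(st[k],c[k],at_z(a,*c[k],.175))
print(at_z(a,432,177,.08))
E
```

```text
[ 231  125   58   28 1295] [259.15366795 136.46100386] [0.47923423 0.05895842 0.175     ]
[247 186  23  22 404] [258.03712871 196.56188119] [0.52103644 0.04949559 0.175     ]
[0.56344663 0.21800157 0.08      ]
```

View pics/w2.png

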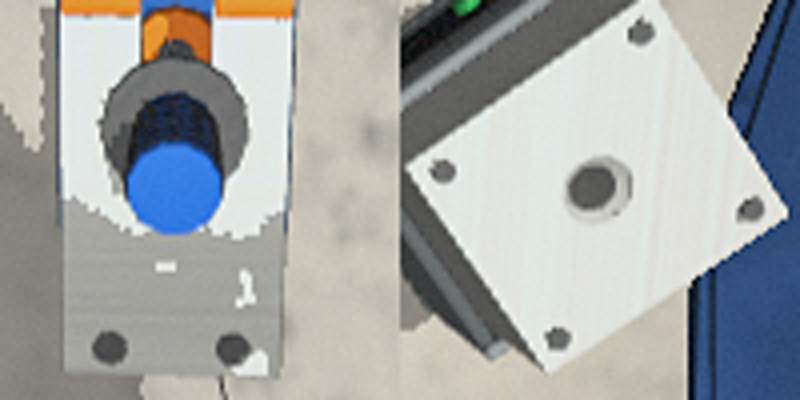

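Call:
apply_moves(
  claw=[0.085,0.085,0.085,0.085,0.085,0.085,0.085,0.085,0.085],
  xyz=[
    [0.0016,-0.0014,0.025],
    [0,0,0.025],
    [0,0,0.025],
    [0,0,0.02],
    [0,0,0.015],
    [0,0,0.01],
    [0,0,0.005],
    [0,0,0],
    [0,0,0],
  ],
  twist=[
    [0,0,0],
    [0,0,0],
    [0,0,0],
    [0,0,0],
    [0,0,0],
    [0,0,0],
    [0,0,0],
    [0,0,0],
    [0,0,0],
  ],
)

```text
clock: 4.05
position: [0.5229, 0.0491, 0.1576]
tool_rot: [3.141, 0.001, 2.94]
force: [-0.4, 0.1, 0.4]
grip_width: 0.085
finger_force: 0.0
```

Call:
apply_moves(
  claw=[0.04,0.03,0.024,0.02,0.016,0.012,0.01,0.01,0.01,0.01,0.01],
  xyz=[
    [0,0,0],
    [0,0,0],
    [0,0,0],
    [0,0,0],
    [0,0,0],
    [0,0,0],
    [0,0,0],
    [0,0,0],
    [0,0,0],
    [0,0,0],
    [0,0,0],
  ],
  twist=[
    [0,0,0],
    [0,0,0],
    [0,0,0],
    [0,0,0],
    [0,0,0],
    [0,0,0],
    [0,0,0],
    [0,0,0],
    [0,0,0],
    [0,0,0],
    [0,0,0],
  ],
  force=40,
)

```text
clock: 5.15
position: [0.5227, 0.0489, 0.1571]
tool_rot: [3.142, 0.0, 2.94]
force: [-0.6, 0.2, 5.8]
grip_width: 0.0168
finger_force: 38.9
```

```bash
python3 - <<'E'
from h import *
s=bot.observe();print(s['position'],s['tool_rot'],s['force'],s['moment'],s['grip_width'],s['finger_force'],s['clock'])
a=grab('wrist','w3.png');t=grab('scene');i=cv2.resize(t['img'][130:230,220:320],(384,384),interpolation=2)
cv2.imwrite('pics/w3.png',cv2.resize(np.hstack([a['img'],i])[:,:,::-1],(800,343)))
E
```

```text
[0.52269457 0.04888687 0.1571121 ] [3.14155002e+00 2.00972940e-04 2.93976188e+00] [-0.62556132  0.17517144  5.82276017] [-0.12875483  0.2707725  -0.02676419] 0.016778080727382412 38.93463850021362 5.15
```

View pics/w3.png

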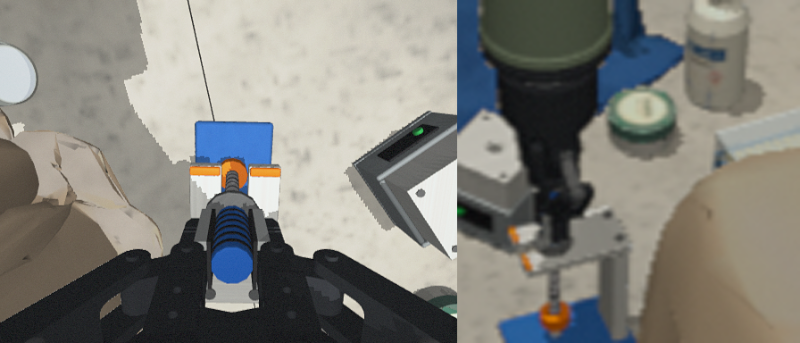

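Call:
apply_moves(
  claw=[0.01,0.01,0.01,0.01,0.01,0.01,0.01,0.01,0.01,0.01,0.01,0.01],
  xyz=[
    [0,0,-0.004],
    [0,0,-0.004],
    [0,0,-0.004],
    [0.01,0,0],
    [0.02,0,0],
    [0.02,0,0],
    [0.01,0,0],
    [0,0,-0.02],
    [0,0,-0.03],
    [0,0,-0.03],
    [0,0,0],
    [0,0,0],
  ],
  twist=[
    [0,0,0],
    [0,0,0],
    [0,0,0],
    [0,0,0],
    [0,0,0],
    [0,0,0],
    [0,0,0],
    [0,0,0],
    [0,0,0],
    [0,0,0],
    [0,0,0],
    [0,0,0],
  ],
)

```text
clock: 6.45
position: [0.4639, 0.0611, 0.2492]
tool_rot: [3.141, 0.001, 2.94]
force: [-0.1, 0.3, -1.8]
grip_width: 0.0171
finger_force: 39.2
```

Call:
apply_moves(
  claw=[0.01,0.01,0.01,0.01,0.01,0.01,0.01,0.01,0.01,0.01],
  xyz=[
    [-0.004,0.0107,0],
    [-0.009,0.0235,0],
    [-0.0105,0.027,0],
    [-0.0105,0.027,0],
    [-0.0105,0.027,0],
    [-0.0105,0.027,0],
    [-0.008,0.02,0],
    [-0.0041,0.0115,0],
    [0,0,0],
    [0,0,0],
  ],
  twist=[
    [0,0,0],
    [0,0,0],
    [0,0,0],
    [0,0,0],
    [0,0,0],
    [0,0,0],
    [0,0,0],
    [0,0,0],
    [0,0,0],
    [0,0,0],
  ],
)

```text
clock: 7.45
position: [0.564, 0.217, 0.2483]
tool_rot: [-3.141, -0.001, 2.939]
force: [-0.4, 0.1, -0.5]
grip_width: 0.0171
finger_force: 39.1
```

```bash
python3 - <<'E'
from h import *
s=bot.observe();print(s['position'],s['tool_rot'],s['force'],s['moment'],s['grip_width'],s['finger_force'],s['clock'])
a=grab('wrist','w4.png')
p=s['position']
print('tip',proj(a,[p[0],p[1],p[2]-.142]),'well',proj(a,[.565,.2176,.08]),proj(a,[.5634,.218,.08]))
cv2.imwrite('pics/w4c.png',cv2.resize(a['img'][90:340,150:400][:,:,::-1],(600,600),interpolation=2))
E
```

```text
[0.56399933 0.21702324 0.24830746] [-3.14050823e+00 -8.98541593e-04  2.93939866e+00] [-0.42240379  0.08411902 -0.48144297] [-0.02988318 -0.00489821  0.01548982] 0.017061503326617947 39.14745032787323 7.45
tip (np.float64(260.71672752108725), np.float64(188.17203158689452)) well (np.float64(261.48679000921675), np.float64(181.61433357014354)) (np.float64(261.56931999162396), np.float64(179.8306706715714))
```

View pics/w4c.png

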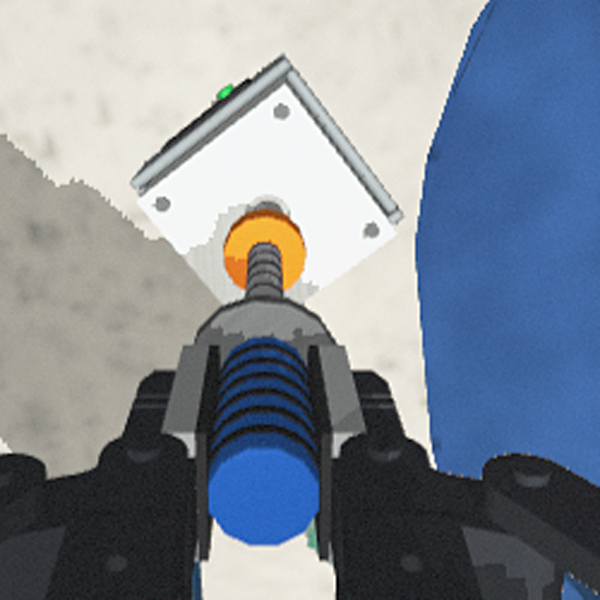

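```bash
python3 - <<'E'
from h import *
s=bot.observe();p=s['position']
a=grab('wrist');i=a['img'];hsv=cv2.cvtColor(i,cv2.COLOR_RGB2HSV)
m=((hsv[:,:,0]>100)&(hsv[:,:,0]<125)&(hsv[:,:,1]>150)&(hsv[:,:,2]>150)).astype(np.uint8)
m[:, :230]=0;m[:,300:]=0
n,l,st,c=cv2.connectedComponentsWithStats(m)
for k in range(1,n):
  if st[k,4]>200:print(st[k],c[k],at_z(a,*c[k],p[2]+.018),p)
o=((hsv[:,:,0]<20)&(hsv[:,:,1]>150)&(hsv[:,:,2]>100)).astype(np.uint8)
n,l,st,c=cv2.connectedComponentsWithStats(o)
for k in range(1,n):
  if st[k,4]>100:print('col',st[k],c[k])
for z in(.033,.027,.021,.015):
  print(z,[np.round(proj(a,[p[0]+13e-3*np.cos(t),p[1]+13e-3*np.sin(t),p[2]-.142+z]),1).tolist() for t in np.array([0,.5,1,1.5])*np.pi+2.94])
E
```

```text
[ 237  277   46   40 1470] [259.34557823 296.28095238] [0.56163399 0.21623848 0.26663061] [0.56401465 0.21670234 0.24863061]
col [  0 147  19   6 109] [  8.59633028 149.5412844 ]
col [ 39 148  24   6 135] [ 50.25185185 150.4962963 ]
col [243 177  34  34 394] [259.90609137 193.88071066]
0.033 [[260.8, 182.3], [242.9, 199.7], [260.8, 216.6], [278.7, 199.7]]
0.027 [[260.8, 180.4], [243.3, 197.4], [260.8, 213.9], [278.2, 197.3]]
0.021 [[260.8, 178.5], [243.7, 195.1], [260.7, 211.3], [277.8, 195.1]]
0.015 [[260.7, 176.7], [244.0, 193.0], [260.7, 208.8], [277.4, 193.0]]
```

Call:
apply_moves(
  claw=[0.01,0.01,0.01,0.01,0.01,0.01,0.01,0.01,0.01,0.01],
  xyz=[
    [-0.0011,0.0012,0],
    [0,0,0.01],
    [0,0,0.01],
    [0,0,0.004],
    [0,0,0.003],
    [0,0,0.003],
    [0,0,0.003],
    [0,0,0.003],
    [0,0,0],
    [0,0,0],
  ],
  twist=[
    [0,0,0],
    [0,0,0],
    [0,0,0],
    [0,0,0],
    [0,0,0],
    [0,0,0],
    [0,0,0],
    [0,0,0],
    [0,0,0],
    [0,0,0],
  ],
)

```text
clock: 8.55
position: [0.5657, 0.2186, 0.213]
tool_rot: [-3.142, -0.0, 2.94]
force: [-0.1, 0.0, -1.0]
grip_width: 0.0168
finger_force: 39.2
```

Call:
apply_moves(
  claw=[0.01,0.01,0.01,0.01,0.01,0.01,0.01,0.01],
  xyz=[
    [0,0,0.003],
    [0,0,0.003],
    [0,0,0.003],
    [0,0,0.003],
    [0,0,0.003],
    [0,0,0.003],
    [0,0,0],
    [0,0,0],
  ],
  twist=[
    [0,0,0],
    [0,0,0],
    [0,0,0],
    [0,0,0],
    [0,0,0],
    [0,0,0],
    [0,0,0],
    [0,0,0],
  ],
)

```text
clock: 9.35
position: [0.5656, 0.2186, 0.1948]
tool_rot: [-3.141, -0.0, 2.94]
force: [-0.6, -0.7, -1.6]
grip_width: 0.0169
finger_force: 39.2
```

```bash
python3 - <<'E'
from h import *
a=grab('wrist');t=grab('scene')
cv2.imwrite('pics/w5.png',np.hstack([cv2.resize(a['img'][130:260,195:325],(400,400),interpolation=2),cv2.resize(t['img'][130:210,200:280],(400,400),interpolation=2)])[:,:,::-1])
s=bot.observe();print(s['force'],s['position'],proj(a,[.5656,.2186,.08]))
E
```

```text
[-0.60696604 -1.17570337 -1.45241733] [0.5656628  0.21860953 0.19491032] (np.float64(260.62222992526034), np.float64(197.36892285747885))
```

View pics/w5.png

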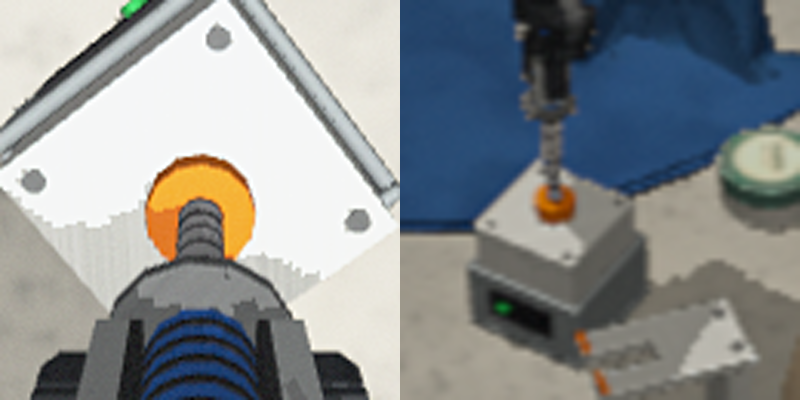

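Call:
apply_moves(
  claw=[0.01,0.01,0.01],
  xyz=[
    [0,0,0.0025],
    [0,0,0.0025],
    [0,0,0.002],
  ],
  twist=[
    [0,0,0],
    [0,0,0],
    [0,0,0],
  ],
)

```text
clock: 9.75
position: [0.5658, 0.2187, 0.1879]
tool_rot: [3.141, 0.0, 2.94]
force: [0.5, -0.5, 3.6]
grip_width: 0.0173
finger_force: 39.6
```

Call:
apply_moves(
  claw=[0.01,0.01,0.01],
  xyz=[
    [0,0,0.001],
    [0,0,0.001],
    [0,0,0],
  ],
  twist=[
    [0,0,0],
    [0,0,0],
    [0,0,0],
  ],
)

```text
clock: 10.05
position: [0.5657, 0.2186, 0.1859]
tool_rot: [-3.142, -0.0, 2.94]
force: [0.1, 0.0, -0.5]
grip_width: 0.0169
finger_force: 39.3
```

Call:
apply_moves(
  claw=[0.01,0.01,0.01],
  xyz=[
    [0,0,0.001],
    [0,0,0.001],
    [0,0,0],
  ],
  twist=[
    [0,0,0],
    [0,0,0],
    [0,0,0],
  ],
)

```text
clock: 10.35
position: [0.5657, 0.2186, 0.1838]
tool_rot: [-3.141, -0.0, 2.94]
force: [-1.1, 0.8, -0.7]
grip_width: 0.0168
finger_force: 39.3
```

Call:
apply_moves(
  claw=[0.01,0.01,0.01],
  xyz=[
    [0,0,0.0012],
    [0,0,0.0012],
    [0,0,0],
  ],
  twist=[
    [0,0,0],
    [0,0,0],
    [0,0,0],
  ],
)

```text
clock: 10.65
position: [0.5657, 0.2186, 0.1814]
tool_rot: [-3.141, -0.0, 2.94]
force: [0.0, 0.2, 0.3]
grip_width: 0.0168
finger_force: 39.2
```

Call:
apply_moves(
  claw=[0.01,0.01,0.01],
  xyz=[
    [0,0,0.001],
    [0,0,0.001],
    [0,0,0],
  ],
  twist=[
    [0,0,0],
    [0,0,0],
    [0,0,0],
  ],
)

```text
clock: 10.95
position: [0.5657, 0.2186, 0.1794]
tool_rot: [-3.141, -0.0, 2.94]
force: [0.5, -0.0, -0.1]
grip_width: 0.0169
finger_force: 39.3
```

Call:
apply_moves(
  claw=[0.01,0.01,0.01],
  xyz=[
    [0,0,0.001],
    [0,0,0.001],
    [0,0,0],
  ],
  twist=[
    [0,0,0],
    [0,0,0],
    [0,0,0],
  ],
)

```text
clock: 11.25
position: [0.5657, 0.2186, 0.1774]
tool_rot: [-3.141, -0.0, 2.94]
force: [0.3, -0.4, -0.9]
grip_width: 0.0171
finger_force: 39.3
```

Call:
apply_moves(
  claw=[0.01,0.01,0.01],
  xyz=[
    [0,0,0.001],
    [0,0,0.001],
    [0,0,0],
  ],
  twist=[
    [0,0,0],
    [0,0,0],
    [0,0,0],
  ],
)

```text
clock: 11.55
position: [0.5657, 0.2186, 0.1754]
tool_rot: [-3.141, -0.0, 2.94]
force: [0.1, 0.1, -0.5]
grip_width: 0.0168
finger_force: 39.3
```

Call:
apply_moves(
  claw=[0.01,0.01,0.01],
  xyz=[
    [0,0,0.001],
    [0,0,0.001],
    [0,0,0],
  ],
  twist=[
    [0,0,0],
    [0,0,0],
    [0,0,0],
  ],
)

```text
clock: 11.85
position: [0.5657, 0.2186, 0.1734]
tool_rot: [-3.141, -0.0, 2.94]
force: [0.3, -0.2, -0.4]
grip_width: 0.0166
finger_force: 39.3
```

Call:
apply_moves(
  claw=[0.01,0.01,0.01],
  xyz=[
    [0,0,0.001],
    [0,0,0.001],
    [0,0,0],
  ],
  twist=[
    [0,0,0],
    [0,0,0],
    [0,0,0],
  ],
)

```text
clock: 12.15
position: [0.5657, 0.2186, 0.1714]
tool_rot: [-3.141, -0.0, 2.94]
force: [-0.5, -0.5, -0.1]
grip_width: 0.0172
finger_force: 39.3
```

Call:
apply_moves(
  claw=[0.01,0.01,0.01],
  xyz=[
    [0,0,0.001],
    [0,0,0.001],
    [0,0,0],
  ],
  twist=[
    [0,0,0],
    [0,0,0],
    [0,0,0],
  ],
)

```text
clock: 12.45
position: [0.5657, 0.2186, 0.1694]
tool_rot: [-3.142, -0.0, 2.94]
force: [-0.8, 0.5, -0.8]
grip_width: 0.0172
finger_force: 39.3
```

```bash
cat > chk.py <<'E'
from h import *
a=grab('wrist');i=a['img'];hsv=cv2.cvtColor(i,cv2.COLOR_RGB2HSV)
m=((hsv[:,:,0]>100)&(hsv[:,:,0]<125)&(hsv[:,:,1]>150)&(hsv[:,:,2]>150)).astype(np.uint8)
m[:, :230]=0;m[:,300:]=0
n,l,st,c=cv2.connectedComponentsWithStats(m)
for k in range(1,n):
  if st[k,4]>200:print(st[k],c[k])
o=((hsv[:,:,0]<20)&(hsv[:,:,1]>150)&(hsv[:,:,2]>100)).astype(np.uint8)
o[:,:220]=0
n,l,st,c=cv2.connectedComponentsWithStats(o)
for k in range(1,n):
  if st[k,4]>80:print('col',st[k],c[k])
s=bot.observe();print(s['force'],s['position'],s['clock'])
E
python3 chk.py
```

```text
[ 237  277   46   40 1465] [259.32286689 296.28532423]
col [240 189  40  30 479] [258.05010438 203.69102296]
[-0.35363751 -0.03767519 -0.93032804] [0.56567746 0.21861202 0.16944409] 12.5
```

Call:
apply_moves(
  claw=[0.01,0.01,0.01],
  xyz=[
    [0,0,0.001],
    [0,0,0.0005],
    [0,0,0],
  ],
  twist=[
    [0,0,0],
    [0,0,0],
    [0,0,0],
  ],
)

```text
clock: 12.8
position: [0.5657, 0.2186, 0.168]
tool_rot: [-3.141, -0.0, 2.94]
force: [-0.9, 0.4, 0.2]
grip_width: 0.017
finger_force: 39.3
```

No slip. Continuing.

Call:
apply_moves(
  claw=[0.01,0.01,0.01],
  xyz=[
    [0,0,0.001],
    [0,0,0.0005],
    [0,0,0],
  ],
  twist=[
    [0,0,0],
    [0,0,0],
    [0,0,0],
  ],
)

```text
clock: 13.1
position: [0.5658, 0.2186, 0.1667]
tool_rot: [3.141, 0.0, 2.94]
force: [-1.8, -0.0, 3.9]
grip_width: 0.0167
finger_force: 39.8
```

Call:
apply_moves(
  claw=[0.01,0.01,0.01,0.01],
  xyz=[
    [0,0,0.0008],
    [0,0,0],
    [0,0,0],
    [0,0,0],
  ],
  twist=[
    [0,0,0],
    [0,0,0],
    [0,0,0],
    [0,0,0],
  ],
)

```text
clock: 13.5
position: [0.5659, 0.2186, 0.166]
tool_rot: [3.141, 0.0, 2.94]
force: [-1.5, -0.2, 4.9]
grip_width: 0.0171
finger_force: 40.0
```

Call:
apply_moves(
  claw=[0.01,0.01,0.01,0.01,0.01],
  xyz=[
    [0,0,0.0006],
    [0,0,0.0006],
    [0,0,0],
    [0,0,0],
    [0,0,0],
  ],
  twist=[
    [0,0,0],
    [0,0,0],
    [0,0,0],
    [0,0,0],
    [0,0,0],
  ],
)

```text
clock: 14.0
position: [0.5659, 0.2186, 0.1649]
tool_rot: [3.141, 0.0, 2.94]
force: [-1.6, -1.8, 7.4]
grip_width: 0.0171
finger_force: 40.2
```

```bash
python3 chk.py
```

```text
[ 237  277   46   40 1467] [259.35173824 296.35582822]
col [240 191  40  28 538] [258.1802974  204.39776952]
[-1.83058998 -0.46837255  7.96353926] [0.56592748 0.21860883 0.16494543] 14.05
```

Call:
apply_moves(
  claw=[0.01,0.01,0.01,0.01,0.01,0.01,0.01,0.01,0.01,0.01,0.01,0.01],
  xyz=[
    [0,0,-0.002],
    [0,0,-0.004],
    [0,0,-0.006],
    [0,0,-0.01],
    [0,0,-0.01],
    [0,0,-0.01],
    [0,0,-0.01],
    [0,0,-0.01],
    [0,0,-0.01],
    [0,0,-0.01],
    [0,0,-0.004],
    [0,0,0],
  ],
  twist=[
    [0,0,0],
    [0,0,0],
    [0,0,0],
    [0,0,0],
    [0,0,0],
    [0,0,0],
    [0,0,0],
    [0,0,0],
    [0,0,0],
    [0,0,0],
    [0,0,0],
    [0,0,0],
  ],
)

```text
clock: 15.25
position: [0.5659, 0.2187, 0.2512]
tool_rot: [3.141, 0.001, 2.94]
force: [0.5, 0.1, -1.9]
grip_width: 0.0167
finger_force: 39.2
```

Call:
apply_moves(
  claw=[0.01,0.01,0.01,0.01,0.01,0.01,0.01,0.01,0.01,0.01,0.01,0.01],
  xyz=[
    [0.0034,-0.0087,0],
    [0.0065,-0.0165,0],
    [0.0085,-0.022,0],
    [0.0085,-0.022,0],
    [0.0085,-0.022,0],
    [0.0085,-0.022,0],
    [0.0085,-0.022,0],
    [0.0065,-0.0165,0],
    [0.0055,-0.0145,0],
    [0.004,-0.0085,0],
    [0,0,0],
    [0,0,0],
  ],
  twist=[
    [0,0,0],
    [0,0,0],
    [0,0,0],
    [0,0,0],
    [0,0,0],
    [0,0,0],
    [0,0,0],
    [0,0,0],
    [0,0,0],
    [0,0,0],
    [0,0,0],
    [0,0,0],
  ],
)

```text
clock: 16.45
position: [0.464, 0.0617, 0.2507]
tool_rot: [3.141, 0.0, 2.94]
force: [-0.3, -0.8, -0.6]
grip_width: 0.0166
finger_force: 39.2
```

```bash
python3 chk.py
```

```text
[264 182  28  45 644] [281.83385093 198.09006211]
[ 237  277   46   40 1459] [259.27347498 296.53324195]
col [240 191  41  28 708] [259.72033898 203.9279661 ]
[ 0.0448707  -0.76084249 -1.77865724] [0.46408691 0.0618654  0.25057908] 16.5
```

Call:
apply_moves(
  claw=[0.01,0.01,0.01,0.01,0.01,0.01,0.01],
  xyz=[
    [0,-0.0009,0.015],
    [0,0,0.02],
    [0,0,0.02],
    [0,0,0.015],
    [0,0,0.0115],
    [0,0,0],
    [0,0,0],
  ],
  twist=[
    [0,0,0],
    [0,0,0],
    [0,0,0],
    [0,0,0],
    [0,0,0],
    [0,0,0],
    [0,0,0],
  ],
)

```text
clock: 17.2
position: [0.4638, 0.0605, 0.1693]
tool_rot: [-3.142, -0.0, 2.94]
force: [0.6, 0.7, -1.8]
grip_width: 0.017
finger_force: 39.2
```

Call:
apply_moves(
  claw=[0.01,0.01,0.01,0.01,0.01,0.01,0.01,0.01,0.01],
  xyz=[
    [-0.005,0,0],
    [-0.01,0,0],
    [-0.01,0,0],
    [-0.01,0,0],
    [-0.01,0,0],
    [-0.01,0,0],
    [-0.005,0,0],
    [0,0,0],
    [0,0,0],
  ],
  twist=[
    [0,0,0],
    [0,0,0],
    [0,0,0],
    [0,0,0],
    [0,0,0],
    [0,0,0],
    [0,0,0],
    [0,0,0],
    [0,0,0],
  ],
)

```text
clock: 18.1
position: [0.522, 0.0482, 0.169]
tool_rot: [-3.141, -0.0, 2.94]
force: [-0.8, -1.0, -1.0]
grip_width: 0.0171
finger_force: 39.2
```

Call:
apply_moves(
  claw=[0.01,0.01,0.01,0.01,0.01,0.01,0.01],
  xyz=[
    [-0.0006,0.0008,0.003],
    [0,0,0.003],
    [0,0,0.002],
    [0,0,0.002],
    [0,0,0.001],
    [0,0,0],
    [0,0,0],
  ],
  twist=[
    [0,0,0],
    [0,0,0],
    [0,0,0],
    [0,0,0],
    [0,0,0],
    [0,0,0],
    [0,0,0],
  ],
)

```text
clock: 18.8
position: [0.5231, 0.0489, 0.1582]
tool_rot: [-3.142, 0.0, 2.94]
force: [0.3, -0.5, -1.3]
grip_width: 0.017
finger_force: 39.2
```

Call:
apply_moves(
  claw=[0.01,0.01,0.01,0.01],
  xyz=[
    [0,0,0.0008],
    [0,0,0.0005],
    [0,0,0],
    [0,0,0],
  ],
  twist=[
    [0,0,0],
    [0,0,0],
    [0,0,0],
    [0,0,0],
  ],
)

```text
clock: 19.2
position: [0.5231, 0.049, 0.1571]
tool_rot: [3.141, 0.0, 2.94]
force: [-2.7, -0.3, 4.5]
grip_width: 0.0174
finger_force: 40.1
```

Flange seated on the prongs. Release gently, settle, then rise.

Call:
apply_moves(
  claw=[0.018,0.02,0.024,0.03,0.045,0.06,0.075,0.085,0.085,0.085,0.085],
  xyz=[
    [0,0,0],
    [0,0,0],
    [0,0,0],
    [0,0,0],
    [0,0,0],
    [0,0,0],
    [0,0,0],
    [0,0,0],
    [0,0,0],
    [0,0,0],
    [0,0,0],
  ],
  twist=[
    [0,0,0],
    [0,0,0],
    [0,0,0],
    [0,0,0],
    [0,0,0],
    [0,0,0],
    [0,0,0],
    [0,0,0],
    [0,0,0],
    [0,0,0],
    [0,0,0],
  ],
)

```text
clock: 20.3
position: [0.523, 0.0489, 0.1568]
tool_rot: [-3.142, 0.0, 2.94]
force: [-0.4, 0.4, 0.6]
grip_width: 0.0853
finger_force: 0.0
```

Call:
apply_moves(
  claw=[0.085,0.085,0.085,0.085,0.085,0.085,0.085,0.085],
  xyz=[
    [0,0,-0.01],
    [0,0,-0.02],
    [0,0,-0.025],
    [0,0,-0.03],
    [0,0,-0.03],
    [0,0,-0.01],
    [0,0,0],
    [0,0,0],
  ],
  twist=[
    [0,0,0],
    [0,0,0],
    [0,0,0],
    [0,0,0],
    [0,0,0],
    [0,0,0],
    [0,0,0],
    [0,0,0],
  ],
)

```text
clock: 21.1
position: [0.5227, 0.0489, 0.2813]
tool_rot: [-3.141, -0.001, 2.94]
force: [-0.7, 0.4, 0.4]
grip_width: 0.0852
finger_force: 0.0
```

```bash
python3 - <<'E'
from h import *
a=grab('wrist');t=grab('scene')
cv2.imwrite('pics/w6.png',np.hstack([cv2.resize(a['img'][120:250,195:325],(400,400),interpolation=2),cv2.resize(t['img'][160:250,225:315],(400,400),interpolation=2)])[:,:,::-1])
i=a['img'];hsv=cv2.cvtColor(i,cv2.COLOR_RGB2HSV)
m=((hsv[:,:,0]>100)&(hsv[:,:,0]<125)&(hsv[:,:,1]>150)&(hsv[:,:,2]>170)).astype(np.uint8)
n,l,st,c=cv2.connectedComponentsWithStats(m)
for k in range(1,n):
  if st[k,4]>60:print(st[k],at_z(a,*c[k],.175))
E
```

```text
[ 232  126   59   29 1334] [0.47869762 0.05798896 0.175     ]
[249 189  23  22 403] [0.5213749  0.04851955 0.175     ]
```

View pics/w6.png

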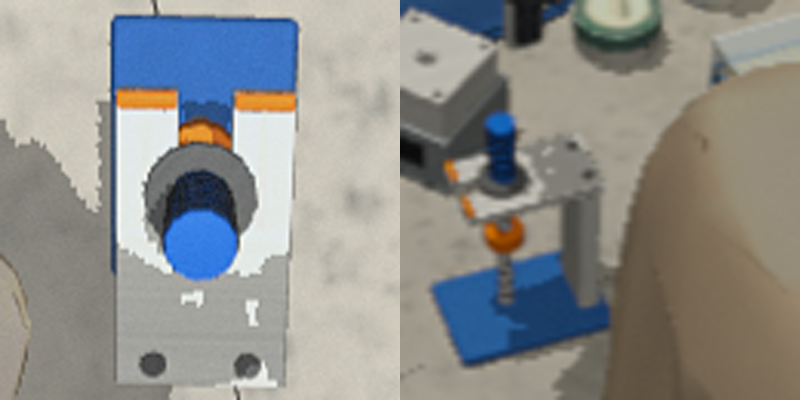

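The gauge hangs upright within 1 mm of where it was (grip top at about (200,245) in the left crop). The collar is pushed well up the rod, at about (504,235) in the right crop.

```bash
python3 -c "
from workcell import bot
print(bot.job_done())"
```

```text
the job is handed in; nothing more can be done
None
```

I pressed the gauge onto the pad by an estimated 2 to 3 mm and hung it back in its stand, with the collar about 57 mm above the tip, and handed the job in at about 21 s; no verdict came back.

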